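# Sort three sheave blocks by the feel of their bearings

### The arm

A 6-joint arm with a two-finger parallel gripper is mounted at the origin on the work surface. World frame = base frame: x ahead of the robot, y to its left, z up, the work surface at z = 0. Lengths are in m, angles in rad, forces in N, time in s.
With the tool pointing down it reaches from about 0.275 to 0.725 m from the base axis. Payload 5.6 kg.
Tool frame: the origin (TCP) lies at the very end of the fingers, on their centre line; the grasp point (between the pads) lies 19 mm behind it; x points along the fingers, z is the direction in which the jaws open and shut, and the axes are right-handed (so a half turn about x gives the same grasp; the last joint's range is limited). The gripper opens to 85 mm and grips with 20 to 120 N. Pads are 22 mm wide; open, the fingers measure 114 mm over their backs; the gripper's body (76 mm by 85 mm) begins 54 mm behind the grasp point. The pads swing forward as they close: fully open they stand 13 mm farther back than shut.
Start: joints at [1.544, 0.255, 0.108, 0, -1.424, -0.285], TCP at [0.169, 0.523, 0.231] pointing down, gripper open.
Joint ranges: [-2.95, 2.95], [-1.21, 1.97], [-1.09, 1.5], [-2.87, 1.71], [-2.94, -0.07], [-3.05, 3.05]. Speed limits (rad/s): [2.57, 2.57, 3.14, 3.14, 3.14, 3.14].

### API

Orientations are given as a unit quaternion [w, x, y, z].
In Python, from station import state, camera, calibration, close_job gives the robot as it stands.
- The arm moves only by the shell command python3 -m crank 'ROWS' [FORCE]. ROWS is a JSON object of lists of equal length, an entry for each row: "offset": the shift along the tool's x, y, z in m, a list of three; "rotation": the turn, a rotation vector about the tool's x, y, z in rad, a list of three; "jaw": the finger opening in m, from 0 to 0.0854. In form: {"offset": [[tx, ty, tz], ...], "rotation": [[ax, ay, az], ...], "jaw": [jaw, ...]}. A call has 1 to 20 rows; each row shifts and turns the commanded pose from where the row before left it, along the tool's axes as they then stand; what a row does not reach is not made up. A row lasts 1/12 s, in which the tool goes at most 41.7 mm and 7.16 degrees, less where a joint would pass 70% of its speed; a pose out of reach is approached as far as the arm can. A call is refused whole if a number of a shift passes 0.0417 or a number of a turn 0.125, either way. A call with a gripper value outside its range is refused whole. The fingers move at their own pace and stop on an object; FORCE is the grip in N (left out, the last holds). Time passes only in rows, so rows that do not move let the fingers close. It gives the time, the measured TCP pose, the force and the opening at its end, in the units of the state.
- state(): the state, without advancing time (a new reading comes with each control period).
- camera(name): name is "side" or "top" or "wrist"; returns the picture (400x640x3 uint8, red, green, blue); there is no depth.
- calibration(name): a dict with "intrinsics" (3x3 intrinsics, pixels), "k1" (the pictures are not rectified: a ray, as slopes to the right and down, at radius r is drawn at 1 + k1 r^2 times it, then the intrinsics apply), "view" (4x4, takes a point from world to camera coordinates); the wrist camera has in their place "tool_from_camera" (4x4, takes a point from camera to tool coordinates, whose origin is the TCP and whose axes are the tool frame's). Camera axes: x right, y down, z forward; pixel columns grow to the right and rows downward; lengths in m; the calibration is good to about 2 mm. A picture is of the moment at which its call begins: read the wrist's pose just before it. calibration takes no time and is no camera call.
- close_job(): hands the job in, once; it reports no verdict.
The state is a dict: "time_s": time; "q": joint angles; "qvel": joint speeds; "tau": joint torques, N m; "position": TCP position; "ee_rot": TCP orientation; "wrist_force": force on the tool from outside, world axes, zero at the start; "wrist_torque": the same for the moment, N m; "grip_width": finger opening in m.
Only numpy, scipy, OpenCV 4.12 (cv2) and the standard library are available. Lean on these libraries where they do the work, as an engineer would, in place of code of your own. Each camera call takes 0.05 s, during which the arm holds its last target. There are 200 camera calls.

### The job

Three cheek blocks are lying in the recesses of the teak holder. Turn each black sheave by hand and feel how its bearing drags: set the freest-running block on the chopping board and the stiffest in the dark baking tin to soak, both standing on their foot plates, and leave the third in its recess. Don't bear down on the blocks or drop them, and leave everything else on the counter where it is.

Things in the scene. Friction and masses are not known exactly. Their poses are not given: they have to be found in the camera images.
- holder: Teak holder board, fixed, 114 mm (its x) by 298 mm (its y), 14 mm high, with three recesses 90 mm (x) by 66 mm (y) and 8 mm deep in a row along its y at 100 mm pitch. Origin: centre of its underside; z up.
- recess_1 (a point): Centre of the floor (6 mm above the counter) of the recess at the holder's -y end; axes as the holder's. It holds one cheek block (mass 0.2 to 0.4 kg), centred within 3 mm, long side along x. The three blocks look alike and which lies where is not known: only the feel tells. The plate lies loose with 3 mm of play, so it turns a few degrees with the sheave before the recess stops it.
- recess_2 (a point): The same for the middle recess and its block. A block: steel foot plate 84 x 60 x 4 mm; on it, turning endlessly both ways about the upright axle at the plate's centre, a black rope sheave of 54 mm diameter, underside 9 mm and top 27 mm above the plate's underside; axle nut 13 mm across, its stud's tip 38 mm up. The sheave can be pinched across from above and the block lifted by it.
- recess_3 (a point): The same for the recess at the holder's +y end. Bearing drags: the freest turns with next to nothing (about 0.003 N m), the third needs about 0.045 N m (under 2 N at the rim), the stiffest about 0.16 N m (6 N at the rim). A lifted block hangs level from its sheave; its plate may swing round under the free one.
- tin_floor (a point): Centre of the inner floor of the dark steel baking tin (fixed): 3 mm above the counter, inside 144 mm (x) by 164 mm (y), walls 38 mm high above the counter with a 6 mm rolled rim outside. z up.
- board_top (a point): Centre of the top face of the light wooden chopping board (fixed), 150 mm (x) by 170 mm (y), its top 14 mm above the counter. z up.
- tin: The baking tin, 150 x 170 x 38 mm; origin: centre of its underside.
- board: The chopping board, 150 x 170 x 14 mm; origin: centre of its underside.
- can_a: Bystander: food tin, 75 mm diameter, 110 mm high. Origin: centre of its underside.
- can_b: Bystander: food tin, as can_a.
- can_c: Bystander: food tin, as can_a.
- grease: Bystander: white grease jar, 64 mm diameter, 50 mm high. Origin: centre of its underside.
- driver: Bystander: screwdriver, 170 mm long, lying. Origin: under its middle.
- shackle: Bystander: steel bow shackle about 40 x 45 mm, 9 mm thick, lying between tin and board. Origin: under its middle.
- covers: Bystander: stack of the three blocks' cover plates, 86 x 62 x 9 mm. Origin: centre of its underside.
Things that resemble listed ones, but are neither listed nor needed, are in the scene too. There is more than one size of the board; the one meant has the size given above.

How it is judged:
At the end, for the whole second after the job is handed in: The freest block stands on its foot plate on the chopping board, the stiffest on its foot plate on the baking tin's floor, the third lies in its own recess (within 12 mm of its start); all upright within 0.08 rad, released, at rest (x of block_p_c0 in the frame of board_top between -0.06 and 0.06 m and y of block_p_c0 in the frame of board_top between -0.07 and 0.07 m and z of block_p_c0 in the frame of board_top between 0 and 0.006 m and angle between each of block_p_c0, block_r_c0, block_q_c0's own z axis and vertical below 0.08 rad and x of block_r_c0 in the frame of tin_floor between -0.05 and 0.05 m and y of block_r_c0 in the frame of tin_floor between -0.06 and 0.06 m and z of block_r_c0 in the frame of tin_floor below 0.006 m and distance of block_q_c0 from where it was at the start of the episode below 0.012 m and linear speed of each of block_p, block_q, block_r below 0.02 m/s); the robot touches nothing.
It fails at once if a bystander (food tin, grease jar, screwdriver, shackle or cover plates) is moved more than 20 mm or knocked over (distance of any of can_a, can_b, can_c, grease, driver, shackle, covers from where it was at the start of the episode above 0.02 m).
It fails at once if a block is pressed or wrenched against the holder, the tin or the board with more than 40 N (contact force between any of block_p, block_q, block_r and holder above 40 N or contact force between any of block_p, block_q, block_r and tin above 40 N or contact force between any of block_p, block_q, block_r and board above 40 N).
It fails at once if a block comes down on the tin, the board or the holder at more than 0.5 m/s (let fall from more than about 15 mm) ((linear speed of block_p above 0.5 m/s and z of block_p_c0 in the frame of tin_floor between -0.005 and 0.014 m and horizontal distance between block_p_c0 and tin_floor below 0.09 m) or (linear speed of block_p above 0.5 m/s and z of block_p_c0 in the frame of board_top between -0.005 and 0.014 m and horizontal distance between block_p_c0 and board_top below 0.09 m) or (linear speed of block_p above 0.5 m/s and z of block_p_c0 in the frame of recess_2 between -0.005 and 0.014 m and horizontal distance between block_p_c0 and recess_2 below 0.14 m) or (linear speed of block_q above 0.5 m/s and z of block_q_c0 in the frame of tin_floor between -0.005 and 0.014 m and horizontal distance between block_q_c0 and tin_floor below 0.09 m) or (linear speed of block_q above 0.5 m/s and z of block_q_c0 in the frame of board_top between -0.005 and 0.014 m and horizontal distance between block_q_c0 and board_top below 0.09 m) or (linear speed of block_q above 0.5 m/s and z of block_q_c0 in the frame of recess_2 between -0.005 and 0.014 m and horizontal distance between block_q_c0 and recess_2 below 0.14 m) or (linear speed of block_r above 0.5 m/s and z of block_r_c0 in the frame of tin_floor between -0.005 and 0.014 m and horizontal distance between block_r_c0 and tin_floor below 0.09 m) or (linear speed of block_r above 0.5 m/s and z of block_r_c0 in the frame of board_top between -0.005 and 0.014 m and horizontal distance between block_r_c0 and board_top below 0.09 m) or (linear speed of block_r above 0.5 m/s and z of block_r_c0 in the frame of recess_2 between -0.005 and 0.014 m and horizontal distance between block_r_c0 and recess_2 below 0.14 m)).
It also fails if it takes over 70 s, if anything falls off the work surface, if the arm or the gripper's body presses on something with over 40 N, if the wrist force passes 120 N, or if a joint passes its speed limit or range.

## Working session

There is one attempt and no reset: what is moved stays moved. The work goes in short steps, Python scripts to look and compute and a shell command to move; the robot and the scene stay as the last step left them, time stands still between calls to the robot, and variables do not carry over. Pictures are saved under pics/ and viewed, about 8 in all and at most 12, crops included, and the job is handed in when it is done.

```bash
ls; mkdir -p pics; python3 - <<'E'
from station import *
import cv2,numpy as np
s=state();print({k:np.round(v,3).tolist() for k,v in s.items()})
for n in("side","top","wrist"):
    c=calibration(n);print(n,{k:np.round(v,4).tolist() for k,v in c.items()})
    cv2.imwrite(f"pics/{n}0.png",camera(n)[:,:,::-1])
E
```

```text
pics
{'time_s': 0.0, 'q': [1.544, 0.256, 0.107, -0.0, -1.424, -0.285], 'qvel': [-0.0, 0.001, 0.001, 0.001, -0.002, 0.001], 'tau': [0.001, -38.663, 23.794, 5.365, -0.006, 0.0], 'position': [0.168, 0.523, 0.23], 'ee_rot': [-0.417, -0.571, -0.416, 0.572], 'wrist_force': [-0.284, 0.037, 0.248], 'wrist_torque': [-0.037, 0.043, 0.02], 'grip_width': 0.085}
side {'intrinsics': [[423.5863, 0.0, 325.2515], [0.0, 423.5863, 202.0593], [0.0, 0.0, 1.0]], 'k1': -0.0775, 'view': [[-0.7811, 0.6243, 0.0082, 0.3583], [0.3769, 0.482, -0.791, -0.1269], [-0.4978, -0.6147, -0.6118, 1.4008], [0.0, 0.0, 0.0, 1.0]]}
top {'intrinsics': [[407.9583, 0.0, 315.4167], [0.0, 407.9583, 201.8267], [0.0, 0.0, 1.0]], 'k1': -0.0925, 'view': [[-0.0208, -0.9996, -0.0168, 0.0044], [-0.9943, 0.0225, -0.104, 0.4495], [0.1044, 0.0146, -0.9944, 1.1621], [0.0, 0.0, 0.0, 1.0]]}
wrist {'intrinsics': [[300.8337, 0.0, 317.81], [0.0, 300.8337, 195.5935], [0.0, 0.0, 1.0]], 'k1': -0.0534, 'tool_from_camera': [[-0.0005, -0.292, 0.9564, -0.1421], [0.0001, -0.9564, -0.292, 0.075], [1.0, -0.0001, 0.0005, 0.0005], [0.0, 0.0, 0.0, 1.0]]}
```

View pics/top0.png

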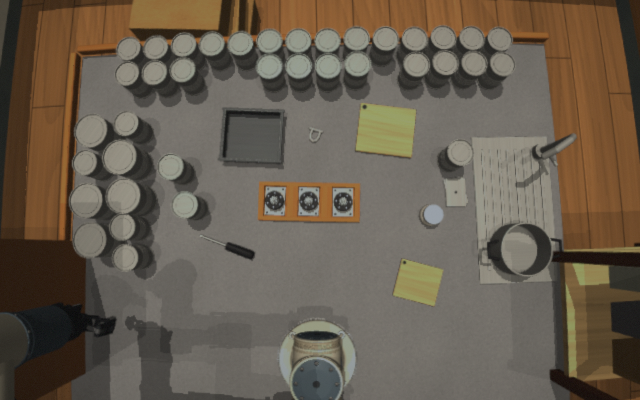

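The top view shows the holder at (310,202) with its three blocks. The dark tin is at (253,136), with the shackle between it and the large board at (385,130). The small board at (418,282) is a decoy. I'll measure these next.

```bash
cat > h.py <<'E'
from station import *
import cv2,numpy as np
from scipy.spatial.transform import Rotation as Rn
def pose(s=None):
    s=s or state();q=s["ee_rot"];return np.array(s["position"]),Rn.from_quat([q[1],q[2],q[3],q[0]]).as_matrix()
def rays(name,uv,p=None):
    c=calibration(name);K=np.array(c["intrinsics"]);k=c["k1"]
    d=cv2.undistortPoints(np.float64(uv).reshape(-1,1,2),K,np.array([k,0,0,0,0.]))[:,0]
    d=np.c_[d,np.ones(len(d))]
    if name=="wrist":
        T=np.array(c["tool_from_camera"]);P,R=p;o=P+R@T[:3,3];M=R@T[:3,:3]
    else:
        V=np.array(c["view"]);M=V[:3,:3].T;o=-M@V[:3,3]
    return o,d@M.T
def onz(name,uv,z,p=None):
    o,d=rays(name,uv,p);return o+d*((z-o[2])/d[:,2])[:,None]
def rect(name,mask,z,p=None,roi=None):
    cs,_=cv2.findContours(mask,cv2.RETR_EXTERNAL,cv2.CHAIN_APPROX_NONE)
    c=max(cs,key=cv2.contourArea);P=onz(name,c[:,0,:],z,p)[:,:2]
    return cv2.minAreaRect(np.float32(P*1000))
def go(x,y,z,yaw=None):
    """tool-frame shift to world point; yaw=world direction (rad) of tool z"""
    P,R=pose();d=R.T@(np.array([x,y,z])-P)
    print("P",P.round(4),"tilt",np.degrees(np.arccos(-R[2,0])).round(2),"zdir deg",np.degrees(np.arctan2(R[1,2],R[0,2])).round(2))
    print("shift",d.round(4))
    if yaw is not None:
        a=(yaw-np.arctan2(R[1,2],R[0,2])+np.pi/2)%np.pi-np.pi/2
        print("rot about tool x:",round(-a,4))
E
python3 - <<'E'
from h import *
im=cv2.imread("pics/top0.png");hsv=cv2.cvtColor(im,cv2.COLOR_BGR2HSV)
def box(m,x0,y0,x1,y1):
    o=np.zeros_like(m);o[y0:y1,x0:x1]=m[y0:y1,x0:x1];return o
print(hsv[216,310],hsv[187,265],hsv[130,390],hsv[135,250],hsv[110,225],hsv[180,300],hsv[202,270])
hm=box(cv2.inRange(hsv,(5,120,60),(20,255,255)),245,170,380,235)
print("holder",rect("top",hm,.014))
bm=box(cv2.inRange(hsv,(20,80,80),(35,255,255)),345,95,425,165)
print("board",rect("top",bm,.014))
tm=box(cv2.inRange(hsv,(0,0,0),(180,255,75)),210,95,295,172)
print("tin rim",rect("top",tm,.038))
# sheaves
g=cv2.cvtColor(im,cv2.COLOR_BGR2GRAY)
bl=box((g<75).astype(np.uint8)*255,258,180,362,222)
n,l,st,c=cv2.connectedComponentsWithStats(bl)
for i in range(1,n):
    if st[i,4]>100: print(st[i],onz("top",c[i:i+1],.033).round(4))
go(.42,0,.2,0)
E
python3 - <<'E'
import cv2
a=cv2.imread("pics/top0.png")[90:235,205:435];cv2.imwrite("pics/crop.png",cv2.resize(a,None,fx=3.4,fy=3.4,interpolation=cv2.INTER_CUBIC))
E
```

```text
[ 13 132 143] [ 14 109 119] [ 27 103 154] [23 12 84] [36 14 88] [ 18  22 117] [38 14 73]
holder ((451.87127685546875, 15.17620849609375), (297.0582275390625, 114.01271057128906), 87.55317687988281)
board ((663.949951171875, -219.71473693847656), (169.24658203125, 149.1790008544922), 81.80854797363281)
tin rim ((653.6443481445312, 180.38381958007812), (167.32693481445312, 144.0218505859375), 86.79498291015625)
[264 192  20  18 195] [[0.4546 0.1148 0.033 ]]
[300 192  18  19 169] [[0.4499 0.0146 0.033 ]]
[334 193  18  18 175] [[ 0.4457 -0.0834  0.033 ]]
P [0.1686 0.5231 0.2306] tilt 0.08 zdir deg -107.86
shift [0.0313 0.3998 0.4207]
rot about tool x: 1.259
```

View pics/crop.png

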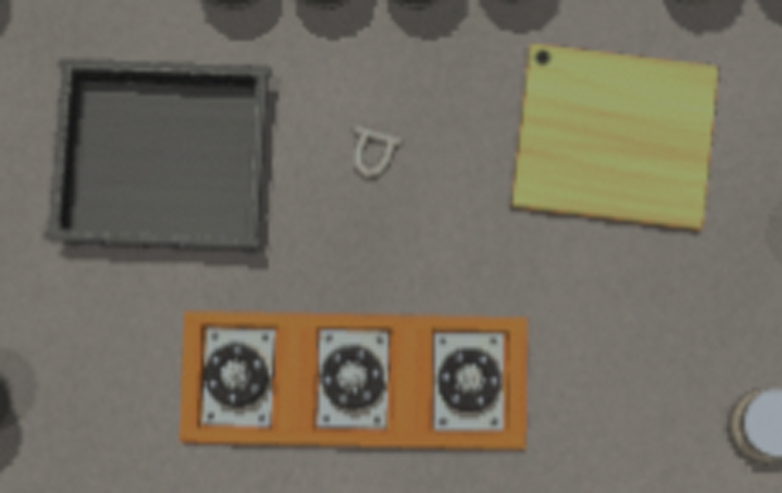

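```bash
python3 -c "
from h import *
go(.450,.0146,.14,np.radians(177.5))"
```

```text
P [0.1686 0.5231 0.2306] tilt 0.08 zdir deg -107.86
shift [0.0912 0.4239 0.3975]
rot about tool x: 1.3026
```

```bash
python3 -m crank '{"offset":[[0,0.0283,0.0265],[0,0.0283,0.0265],[0,0.0283,0.0265],[0,0.0283,0.0265],[0,0.0283,0.0265],[0,0.0283,0.0265],[0,0.0283,0.0265],[0,0.0283,0.0265],[0,0.0283,0.0265],[0,0.0283,0.0265],[0,0.0283,0.0265],[0,0.0283,0.0265],[0,0.0283,0.0265],[0,0.0283,0.0265],[0,0.0277,0.0265],[0.009,0,0],[0.009,0,0],[0.009,0,0],[0.009,0,0],[0.009,0,0]],"rotation":[[0,0,0],[0,0,0],[0,0,0],[0,0,0],[0,0,0],[0,0,0],[0,0,0],[0,0,0],[0,0,0],[0,0,0],[0,0,0],[0,0,0],[0,0,0],[0,0,0],[0,0,0],[0.125,0,0],[0.125,0,0],[0.125,0,0],[0.125,0,0],[0.125,0,0]],"jaw":[0.085,0.085,0.085,0.085,0.085,0.085,0.085,0.085,0.085,0.085,0.085,0.085,0.085,0.085,0.085,0.085,0.085,0.085,0.085,0.085]}' 20
python3 -m crank '{"offset":[[0.009,0,0],[0.009,0,0],[0.009,0,0],[0.009,0,0],[0.009,0,0],[0,0,0],[0,0,0],[0,0,0]],"rotation":[[0.125,0,0],[0.125,0,0],[0.125,0,0],[0.125,0,0],[0.125,0,0],[0.0526,0,0],[0,0,0],[0,0,0]],"jaw":[0.085,0.085,0.085,0.085,0.085,0.085,0.085,0.085]}'
python3 - <<'E'
from h import *
go(.450,.0146,.14,np.radians(177.5));print(np.round(state()["q"],3),state()["wrist_force"],state()["wrist_torque"])
p=pose();np.save("p1.npy",np.c_[p[0],p[1]])
cv2.imwrite("pics/w1.png",camera("wrist")[:,:,::-1])
E
```

```text
time_s: 1.82
position: [0.45, 0.0148, 0.1856]
ee_rot: [-0.218, -0.672, -0.218, 0.673]
wrist_force: [-0.6, 0.2, 0.9]
grip_width: 0.0849
time_s: 2.48
position: [0.4502, 0.0151, 0.1413]
ee_rot: [0.015, -0.707, 0.015, 0.707]
wrist_force: [0.8, -0.3, 1.0]
grip_width: 0.085
P [0.4502 0.0151 0.1413] tilt 0.01 zdir deg 177.62
shift [0.0013 0.0005 0.0002]
rot about tool x: 0.0021
[ 0.383  0.109 -0.308  0.    -1.154 -0.425] [ 0.81303571 -0.28571508  0.96698043] [0.02689852 0.02344935 0.01092392]
```

View pics/w1.png

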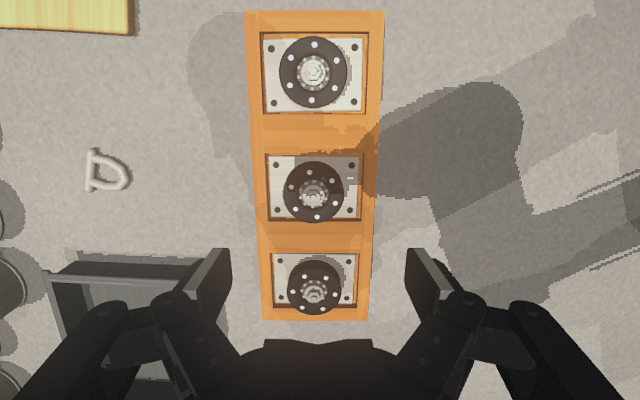

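The wrist view shows the three sheaves, with bolt-ring centres near (313,73), (314,194) and (316,290). The tin is at lower left and a corner of the board at upper left.

```bash
python3 - <<'E'
from h import *
a=np.load("p1.npy");p=(a[:,0],a[:,1:])
print(onz("wrist",[[313,73],[314,194],[316,290]],.033,p).round(4))
im=cv2.imread("pics/w1.png");hsv=cv2.cvtColor(im,cv2.COLOR_BGR2HSV)
m=cv2.inRange(hsv,(8,110,90),(20,255,255));m[:,:240]=0;m[:,390:]=0
print(rect("wrist",m,.014,p))
c=np.array([.4519,.0152]);t=np.radians(-2.45)
for k in(-.1,0,.1):print(c+k*np.array([-np.sin(t),np.cos(t)]))
E
```

```text
[[ 0.4501 -0.0838  0.033 ]
 [ 0.4538  0.0147  0.033 ]
 [ 0.4562  0.1116  0.033 ]]
((453.7557373046875, 14.492050170898438), (296.8891906738281, 113.8199234008789), 87.5959243774414)
[ 0.44762525 -0.08470859]
[0.4519 0.0152]
[0.45617475 0.11510859]
```

```bash
python3 -m crank '{"offset":[[0.02,0,-0.002],[0.025,0,0],[0.025,0,0],[0.025,0,0],[0.015,0,0],[0.008,0,0],[0.004,0,0],[0,0,0],[0,0,0],[0,0,0],[0,0,0],[0,0,0],[0,0,0]],"rotation":[[0,0,0],[0,0,0],[0,0,0],[0,0,0],[0,0,0],[0,0,0],[0,0,0],[0,0,0],[0,0,0],[0,0,0],[0,0,0],[0,0,0],[0,0,0]],"jaw":[0.085,0.085,0.085,0.085,0.085,0.085,0.085,0.045,0.045,0.045,0.045,0.045,0.045]}' 20
python3 - <<'E'
from h import *
s=state();print(s["wrist_force"],s["wrist_torque"])
cv2.imwrite("pics/w2.png",camera("wrist")[:,:,::-1])
E
```

```text
time_s: 3.62
position: [0.4536, 0.0154, 0.0207]
ee_rot: [-0.015, 0.708, -0.015, -0.706]
wrist_force: [-0.2, 0.3, 5.7]
grip_width: 0.0529
[-0.19549018  0.29030117  5.70995742] [ 0.08991408  0.16471097 -0.03449666]
```

View pics/w2.png

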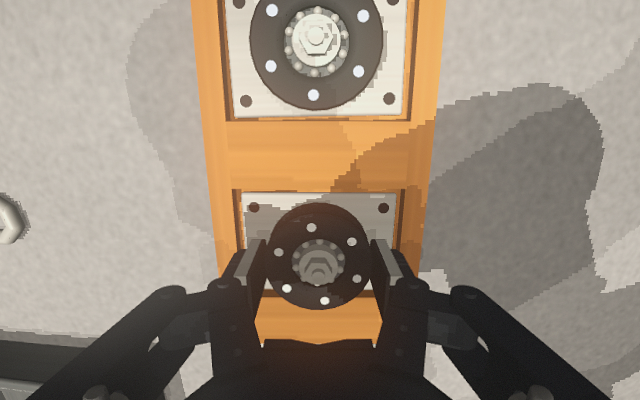

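The pads hold the middle sheave, centred near (318,262), at 53 mm opening. Now I'll turn it both ways.

```bash
cat > t.py <<'E'
from h import *
s=state();print("   T",np.round(s["wrist_torque"],3),"F",np.round(s["wrist_force"],1),"w",round(s["grip_width"],4))
E
python3 -m crank '{"offset":[[-0.001,0,0],[0,0,0],[0,0,0],[0,0,0]],"rotation":[[0.1,0,0],[0.1,0,0],[0.1,0,0],[0.1,0,0]],"jaw":[0.045,0.045,0.045,0.045]}' >/dev/null; python3 t.py
python3 -m crank '{"offset":[[0,0,0]],"rotation":[[0.1,0,0]],"jaw":[0.045]}' >/dev/null; python3 t.py
python3 -m crank '{"offset":[[0,0,0],[0,0,0],[0,0,0],[0,0,0],[0,0,0],[0,0,0],[0,0,0]],"rotation":[[-0.1,0,0],[-0.1,0,0],[-0.1,0,0],[-0.1,0,0],[-0.1,0,0],[-0.1,0,0],[-0.1,0,0]],"jaw":[0.045,0.045,0.045,0.045,0.045,0.045,0.045]}' >/dev/null; python3 t.py
python3 -m crank '{"offset":[[0,0,0]],"rotation":[[-0.1,0,0]],"jaw":[0.045]}' ; python3 t.py
```

```text
T [ 0.376  0.496 -0.028] F [-1.3  0.3  3. ] w 0.0528
   T [ 0.459  0.615 -0.039] F [-2.1  1.6  2.5] w 0.053
   T [-0.011 -0.222 -0.001] F [0.3 0.5 0.4] w 0.0528
time_s: 4.75
position: [0.4528, 0.0152, 0.0209]
ee_rot: [0.092, 0.702, 0.092, -0.7]
wrist_force: [0.6, 0.5, 0.0]
grip_width: 0.0528
   T [-0.017 -0.341  0.024] F [0.6 0.5 0. ] w 0.0528
```

```bash
cat > t.py <<'E'
from h import *
s=state();print("   Tz",np.round(s["wrist_torque"][2],3),"tau6",np.round(s["tau"][5],3),"F",np.round(s["wrist_force"],1),"q6",round(s["q"][5],3),"v6",round(s["qvel"][5],2))
E
for i in 1 2 3 4 5 6; do python3 -m crank '{"offset":[[0,0,0]],"rotation":[[0.1,0,0]],"jaw":[0.045]}' >/dev/null; python3 t.py; done; echo rev
for i in 1 2 3 4 5 6; do python3 -m crank '{"offset":[[0,0,0]],"rotation":[[-0.1,0,0]],"jaw":[0.045]}' >/dev/null; python3 t.py; done
```

```text
Tz -0.007 tau6 4.979 F [0.3 0.5 1.1] q6 -0.215 v6 -1.56
   Tz 0.003 tau6 2.184 F [-0.1  1.2  1.1] q6 -0.329 v6 -1.23
   Tz 0.024 tau6 1.635 F [-0.9  0.   2.4] q6 -0.43 v6 -1.19
   Tz 0.003 tau6 1.591 F [-0.8  0.1  1.7] q6 -0.53 v6 -1.19
   Tz -0.008 tau6 1.587 F [0.  0.8 2.3] q6 -0.63 v6 -1.19
   Tz -0.005 tau6 1.587 F [-1.5  1.3  2.3] q6 -0.73 v6 -1.19
rev
   Tz 0.0 tau6 -4.979 F [-0.3  0.3  1.5] q6 -0.635 v6 1.56
   Tz 0.014 tau6 -2.184 F [0.2 0.7 1.6] q6 -0.521 v6 1.23
   Tz -0.022 tau6 -1.635 F [-0.3  1.8  0.3] q6 -0.42 v6 1.2
   Tz -0.01 tau6 -1.591 F [0.4 0.3 0.4] q6 -0.32 v6 1.19
   Tz -0.036 tau6 -1.588 F [0.5 0.4 0.7] q6 -0.22 v6 1.19
   Tz -0.041 tau6 -1.588 F [ 1.7  1.4 -0.5] q6 -0.12 v6 1.19
```

```bash
python3 -m crank '{"offset":[[0,0,0],[0,0,0],[0,0,0],[-0.015,0,0],[-0.025,0,0],[0,0,0]],"rotation":[[0,0,0],[0,0,0],[0,0,0],[0.1,0,0],[0.1,0,0],[0.1,0,0]],"jaw":[0.065,0.075,0.085,0.085,0.085,0.085]}'; python3 -c "
from h import *
go(.4555,.113,.019,np.radians(177.5))"
```

```text
time_s: 6.25
position: [0.4548, 0.0155, 0.0641]
ee_rot: [-0.018, 0.709, -0.017, -0.705]
wrist_force: [1.1, 0.5, 0.8]
grip_width: 0.0848
P [0.4548 0.0155 0.0641] tilt 0.37 zdir deg 177.15
shift [ 0.0452 -0.0974  0.0045]
rot about tool x: -0.0061
```

```bash
python3 -m crank '{"offset":[[0,-0.0325,0.0015],[0,-0.0325,0.0015],[0,-0.0325,0.0015],[0.02,0,0],[0.015,0,0],[0.008,0,0],[0.001,0,0],[0,0,0],[0,0,0],[0,0,0],[0,0,0],[0,0,0]],"rotation":[[0,0,0],[0,0,0],[0,0,0],[0,0,0],[0,0,0],[0,0,0],[0,0,0],[0,0,0],[0,0,0],[0,0,0],[0,0,0],[0,0,0]],"jaw":[0.085,0.085,0.085,0.085,0.085,0.085,0.085,0.06,0.045,0.045,0.045,0.045]}'; python3 t.py
for i in 1 2 3 4 5 6 7; do python3 -m crank '{"offset":[[0,0,0]],"rotation":[[0.1,0,0]],"jaw":[0.045]}' >/dev/null; python3 t.py; done; echo rev
for i in 1 2 3 4 5 6 7; do python3 -m crank '{"offset":[[0,0,0]],"rotation":[[-0.1,0,0]],"jaw":[0.045]}' >/dev/null; python3 t.py; done
```

```text
time_s: 7.25
position: [0.4549, 0.1134, 0.0183]
ee_rot: [-0.016, 0.709, -0.014, -0.705]
wrist_force: [5.2, -1.5, 5.2]
grip_width: 0.053
   Tz -0.043 tau6 0.03 F [ 5.2 -1.5  5.2] q6 -0.626 v6 -0.0
   Tz 0.158 tau6 2.742 F [ 2.2 -0.8  6. ] q6 -0.725 v6 -1.33
   Tz 0.108 tau6 1.649 F [ 1.5 -0.4  8.7] q6 -0.83 v6 -1.21
   Tz 0.155 tau6 1.448 F [0.2 0.5 9.6] q6 -0.931 v6 -1.19
   Tz 0.172 tau6 1.428 F [-0.8  1.7  9.5] q6 -1.031 v6 -1.19
   Tz 0.213 tau6 1.421 F [-2.2  3.5 11. ] q6 -1.131 v6 -1.19
   Tz 0.175 tau6 1.415 F [-3.2  5.2 11.2] q6 -1.231 v6 -1.19
   Tz 0.199 tau6 1.41 F [-5.2  5.7 12.7] q6 -1.331 v6 -1.19
rev
   Tz -0.138 tau6 -4.78 F [-0.9  1.9  8.9] q6 -1.236 v6 1.55
   Tz -0.141 tau6 -2.021 F [0.5 0.7 8.9] q6 -1.122 v6 1.23
   Tz -0.151 tau6 -1.476 F [1.5 1.  8.2] q6 -1.021 v6 1.19
   Tz -0.153 tau6 -1.426 F [3.2 0.1 6.8] q6 -0.921 v6 1.19
   Tz -0.153 tau6 -1.42 F [ 4.1 -0.6  6.3] q6 -0.821 v6 1.19
   Tz -0.161 tau6 -1.415 F [ 4.7 -1.7  5.3] q6 -0.721 v6 1.19
   Tz -0.178 tau6 -1.412 F [ 6.1 -1.2  4.5] q6 -0.621 v6 1.19
```

The +y block is the stiffest: its drag measured about 0.16 N m. It is already in the grip, so I'll lift it now.

```bash
python3 -m crank '{"offset":[[0,0,0],[-0.005,0,0],[-0.015,0,0],[-0.025,0,0],[-0.025,0,0],[-0.01,0,0],[0,0,0]],"rotation":[[0,0,0],[0,0,0],[0,0,0],[0,0,0],[0,0,0],[0,0,0],[0,0,0]],"jaw":[0.045,0.045,0.045,0.045,0.045,0.045,0.045]}' 40; python3 - <<'E'
from h import *
import t
go(.654,.180,.10)
p=pose();cv2.imwrite("pics/w3.png",camera("wrist")[:,:,::-1]);np.save("p3.npy",np.c_[p[0],p[1]])
E
```

```text
time_s: 9.0
position: [0.4526, 0.1131, 0.0984]
ee_rot: [-0.016, 0.708, -0.015, -0.706]
wrist_force: [-0.2, 0.6, -2.6]
grip_width: 0.0523
   Tz -0.011 tau6 0.0 F [-0.2  0.6 -2.6] q6 -0.626 v6 0.0
P [0.4526 0.1131 0.0984] tilt 0.21 zdir deg 177.47
shift [-0.0009 -0.0758 -0.1983]
```

View pics/w3.png

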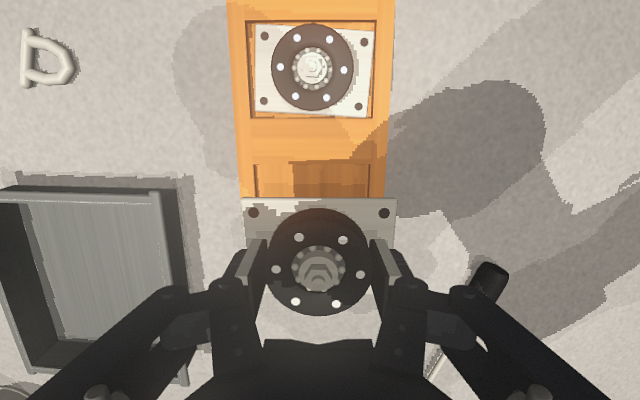

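The picture shows the block hanging level under the gripper at (318,262), with recess 3 empty behind it. The middle block has turned slightly in its recess at (312,68), and the tin's floor is at left, about (25–175, 200–370).

```bash
python3 -m crank '{"offset":[[0,-0.005,-0.0133],[0,-0.0108,-0.028],[0,-0.0108,-0.028],[0,-0.0108,-0.028],[0,-0.0108,-0.028],[0,-0.0108,-0.028],[0,-0.0108,-0.028],[0,-0.006,-0.017],[0,0,0],[0,0,0],[0.02,0,0],[0.02,0,0],[0.015,0,0],[0.01,0,0],[0.005,0,0],[0,0,0]],"rotation":[[0,0,0],[0,0,0],[0,0,0],[0,0,0],[0,0,0],[0,0,0],[0,0,0],[0,0,0],[0,0,0],[0,0,0],[0,0,0],[0,0,0],[0,0,0],[0,0,0],[0,0,0],[0,0,0]],"jaw":[0.045,0.045,0.045,0.045,0.045,0.045,0.045,0.045,0.045,0.045,0.045,0.045,0.045,0.045,0.045,0.045]}'; python3 - <<'E'
from h import *
import t
go(.654,.180,.016)
p=pose();cv2.imwrite("pics/w4.png",camera("wrist")[:,:,::-1]);np.save("p4.npy",np.c_[p[0],p[1]])
E
```

```text
time_s: 10.38
position: [0.652, 0.1792, 0.0248]
ee_rot: [0.015, -0.706, 0.016, 0.708]
wrist_force: [0.1, 0.7, -3.2]
grip_width: 0.0517
   Tz 0.035 tau6 -0.001 F [ 0.1  0.7 -3.2] q6 -0.542 v6 -0.0
P [0.652  0.1792 0.0248] tilt 0.18 zdir deg 177.49
shift [ 0.0088 -0.0009 -0.002 ]
```

View pics/w4.png

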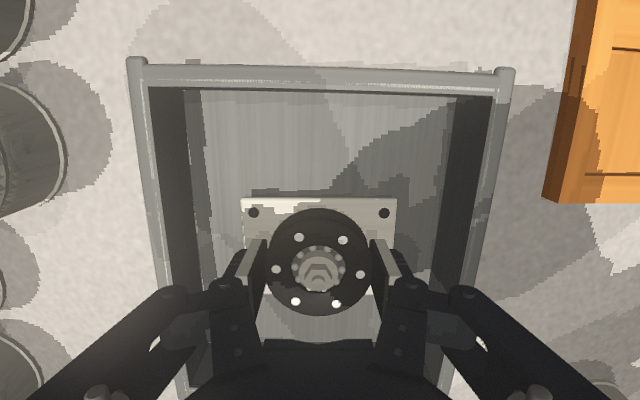

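The block hangs centred over the tin floor, with its plate at (320,240) clear of all the walls. I'll lower it gently.

```bash
python3 -m crank '{"offset":[[0.004,0,0],[0.003,0,0],[0.001,0,0],[0,0,0]],"rotation":[[0,0,0],[0,0,0],[0,0,0],[0,0,0]],"jaw":[0.045,0.045,0.045,0.045]}' | sed -n '2p;4p'
for i in 1 2; do python3 -m crank '{"offset":[[0.0008,0,0],[0,0,0]],"rotation":[[0,0,0],[0,0,0]],"jaw":[0.045,0.045]}'| sed -n '2p;4p'; done
```

```text
position: [0.6533, 0.1797, 0.0183]
wrist_force: [-0.4, -0.8, -3.3]
position: [0.6535, 0.1798, 0.0176]
wrist_force: [-0.3, -0.9, -2.2]
position: [0.6534, 0.1797, 0.0166]
wrist_force: [0.4, -1.1, -2.8]
```

```bash

for i in 1 2 3; do python3 -m crank '{"offset":[[0.0008,0,0],[0,0,0]],"rotation":[[0,0,0],[0,0,0]],"jaw":[0.045,0.045]}'| sed -n '2p;4p'; done
```

```text
position: [0.6535, 0.1797, 0.016]
wrist_force: [0.5, -0.7, -1.4]
position: [0.6535, 0.1798, 0.0158]
wrist_force: [-1.7, -0.9, 2.1]
position: [0.6535, 0.1797, 0.0157]
wrist_force: [-4.1, -0.9, 5.2]
```

```bash
python3 -m crank '{"offset":[[-0.001,0,0],[0,0,0],[0,0,0],[0,0,0],[-0.01,0,0],[-0.03,0,0],[-0.04,0,0],[0,0,0]],"rotation":[[0,0,0],[0,0,0],[0,0,0],[0,0,0],[0,0,0],[0,0,0],[0,0,0],[0,0,0]],"jaw":[0.052,0.06,0.07,0.075,0.075,0.075,0.075,0.075]}' 20; python3 -c "
from h import *
go(.448,-.084,.065,np.radians(177.5))"
```

```text
time_s: 12.27
position: [0.6582, 0.1806, 0.1053]
ee_rot: [-0.016, 0.712, -0.014, -0.702]
wrist_force: [1.9, -0.4, 3.2]
grip_width: 0.0752
P [0.6582 0.1806 0.1053] tilt 0.86 zdir deg 177.57
shift [0.0364 0.2734 0.1994]
rot about tool x: 0.0013
```

```bash
python3 -m crank '{"offset":[[0,0.0272,0.0195],[0,0.0272,0.0195],[0,0.0272,0.0195],[0,0.0272,0.0195],[0,0.0272,0.0195],[0,0.0272,0.0195],[0,0.0272,0.0195],[0,0.0272,0.0195],[0,0.0272,0.0195],[0,0.0272,0.0195],[0.02,0,0],[0.02,0,0],[0,0,0],[0,0,0]],"rotation":[[0,0,0],[0,0,0],[0,0,0],[0,0,0],[0,0,0],[0,0,0],[0,0,0],[0,0,0],[0,0,0],[0,0,0],[0,0,0],[0,0,0],[0,0,0],[0,0,0]],"jaw":[0.085,0.085,0.085,0.085,0.085,0.085,0.085,0.085,0.085,0.085,0.085,0.085,0.085,0.085]}'; python3 -c "
from h import *
go(.448,-.084,.019,np.radians(177.5))"
```

```text
time_s: 13.43
position: [0.4466, -0.0837, 0.0556]
ee_rot: [0.015, -0.707, 0.016, 0.707]
wrist_force: [0.6, 0.2, 0.1]
grip_width: 0.0847
P [ 0.4466 -0.0837  0.0556] tilt 0.06 zdir deg 177.51
shift [ 0.0366  0.0002 -0.0015]
rot about tool x: 0.0002
```

```bash
python3 -m crank '{"offset":[[0.02,0,-0.0015],[0.012,0,0],[0.004,0,0],[0,0,0],[0,0,0],[0,0,0],[0,0,0],[0,0,0]],"rotation":[[0,0,0],[0,0,0],[0,0,0],[0,0,0],[0,0,0],[0,0,0],[0,0,0],[0,0,0]],"jaw":[0.085,0.085,0.085,0.06,0.045,0.045,0.045,0.045]}' 20; python3 t.py
for i in 1 2 3 4 5 6 7; do python3 -m crank '{"offset":[[0,0,0]],"rotation":[[0.1,0,0]],"jaw":[0.045]}' >/dev/null; python3 t.py; done; echo rev
for i in 1 2 3 4 5 6 7; do python3 -m crank '{"offset":[[0,0,0]],"rotation":[[-0.1,0,0]],"jaw":[0.045]}' >/dev/null; python3 t.py; done
```

```text
time_s: 14.1
position: [0.4497, -0.0835, 0.0208]
ee_rot: [-0.015, 0.708, -0.015, -0.706]
wrist_force: [-0.6, 0.4, 6.1]
grip_width: 0.0528
   Tz 0.013 tau6 -0.017 F [-0.6  0.4  6.1] q6 -0.205 v6 0.0
   Tz 0.071 tau6 2.862 F [0.1 0.6 5.7] q6 -0.304 v6 -1.33
   Tz 0.1 tau6 1.761 F [0.3 1.1 6.6] q6 -0.409 v6 -1.2
   Tz 0.072 tau6 1.563 F [-0.7  0.8  6.2] q6 -0.51 v6 -1.19
   Tz 0.073 tau6 1.547 F [0.2 1.3 5.8] q6 -0.61 v6 -1.19
   Tz 0.026 tau6 1.546 F [-0.   1.4  6.5] q6 -0.71 v6 -1.19
   Tz 0.026 tau6 1.547 F [-0.1  2.1  6. ] q6 -0.81 v6 -1.19
   Tz 0.113 tau6 1.546 F [-0.5  1.7  6.1] q6 -0.91 v6 -1.19
rev
   Tz -0.016 tau6 -4.925 F [-0.4  0.7  6.7] q6 -0.814 v6 1.56
   Tz -0.05 tau6 -2.139 F [-0.7  0.2  5.9] q6 -0.701 v6 1.23
   Tz -0.048 tau6 -1.594 F [-0.4  0.8  5.8] q6 -0.6 v6 1.19
   Tz -0.071 tau6 -1.55 F [-0.5  0.7  7. ] q6 -0.5 v6 1.19
   Tz -0.001 tau6 -1.546 F [-0.4  1.5  7. ] q6 -0.4 v6 1.19
   Tz -0.019 tau6 -1.546 F [0.8 1.6 7.2] q6 -0.3 v6 1.19
   Tz -0.07 tau6 -1.546 F [-0.2  1.4  7.5] q6 -0.2 v6 1.19
```

The three tau6 readings are 1.588, 1.546 and 1.41, and the wrist torques agree with them. The middle block is the freest, -y is the third and +y the stiffest. Next I'll release this one and fetch the middle block.

```bash
python3 -m crank '{"offset":[[0,0,0],[0,0,0],[0,0,0],[-0.015,0,0],[-0.025,0,0],[0,-0.0327,0],[0,-0.0327,0],[0,-0.0327,0],[0,0,0],[0,0,0]],"rotation":[[0,0,0],[0,0,0],[0,0,0],[0,0,0],[0,0,0],[0,0,0],[0,0,0],[0,0,0],[0,0,0],[0,0,0]],"jaw":[0.065,0.075,0.085,0.085,0.085,0.085,0.085,0.085,0.085,0.085]}'; python3 -c "
from h import *
go(.4525,.015,.0195,np.radians(177.5))
p=pose();cv2.imwrite('pics/w5.png',camera('wrist')[:,:,::-1])"
```

```text
time_s: 16.1
position: [0.4524, 0.0157, 0.0592]
ee_rot: [0.015, -0.707, 0.015, 0.707]
wrist_force: [-0.3, -0.4, -0.1]
grip_width: 0.085
P [0.4524 0.0157 0.0592] tilt 0.01 zdir deg 177.56
shift [ 0.0397  0.0006 -0.0001]
rot about tool x: 0.0011
```

View pics/w5.png

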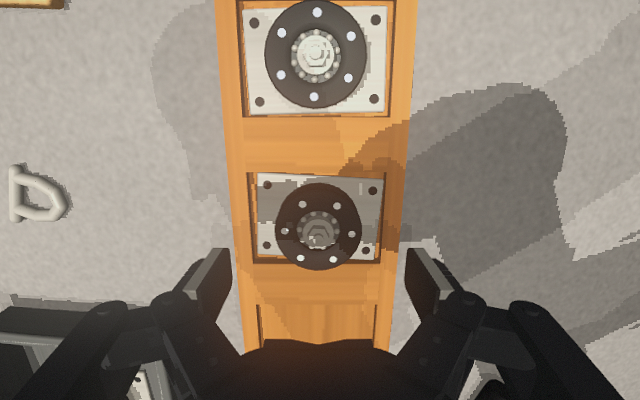

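The -y block at (315,55) and the middle block at (318,228) both lie flat in their recesses. The gripper is centred over the middle one, so I'll grip and lift it.

```bash
python3 -m crank '{"offset":[[0.02,0,0],[0.014,0,0],[0.005,0,0],[0,0,0],[0,0,0],[0,0,0],[0,0,0],[0,0,0],[-0.005,0,0],[-0.015,0,0],[-0.025,0,0],[-0.025,0,0],[-0.01,0,0],[0,0,0]],"rotation":[[0,0,0],[0,0,0],[0,0,0],[0,0,0],[0,0,0],[0,0,0],[0,0,0],[0,0,0],[0,0,0],[0,0,0],[0,0,0],[0,0,0],[0,0,0],[0,0,0]],"jaw":[0.085,0.085,0.085,0.06,0.045,0.045,0.045,0.045,0.045,0.045,0.045,0.045,0.045,0.045]}' 35; python3 -c "
from h import *
go(.662,-.220,.1)"
```

```text
time_s: 17.32
position: [0.4543, 0.015, 0.1031]
ee_rot: [-0.016, 0.709, -0.015, -0.705]
wrist_force: [0.7, 0.1, -3.2]
grip_width: 0.0521
P [0.4543 0.015  0.1031] tilt 0.34 zdir deg 177.51
shift [ 0.0038  0.2258 -0.2177]
```

```bash
python3 -m crank '{"offset":[[0,0.012,-0.011],[0,0.02,-0.019],[0,0.02,-0.019],[0,0.02,-0.019],[0,0.02,-0.019],[0,0.02,-0.019],[0,0.02,-0.019],[0,0.02,-0.019],[0,0.02,-0.019],[0,0.02,-0.019],[0,0.02,-0.019],[0,0.01,-0.01],[0,0,0],[0.02,0,0],[0.02,0,0],[0.015,0,0],[0.005,0,0],[0,0,0]],"rotation":[[0,0,0],[0,0,0],[0,0,0],[0,0,0],[0,0,0],[0,0,0],[0,0,0],[0,0,0],[0,0,0],[0,0,0],[0,0,0],[0,0,0],[0,0,0],[0,0,0],[0,0,0],[0,0,0],[0,0,0],[0,0,0]],"jaw":[0.045,0.045,0.045,0.045,0.045,0.045,0.045,0.045,0.045,0.045,0.045,0.045,0.045,0.045,0.045,0.045,0.045,0.045]}'; python3 - <<'E'
from h import *
import t
go(.659,-.217,.03)
cv2.imwrite("pics/w6.png",camera("wrist")[:,:,::-1])
E
```

```text
time_s: 18.82
position: [0.6517, -0.2158, 0.0374]
ee_rot: [0.016, -0.705, 0.015, 0.709]
wrist_force: [0.1, 0.2, -3.2]
grip_width: 0.0519
   Tz 0.012 tau6 -0.002 F [ 0.1  0.2 -3.2] q6 0.05 v6 -0.0
P [ 0.6517 -0.2158  0.0374] tilt 0.31 zdir deg 177.5
shift [ 0.0073  0.0009 -0.0074]
```

View pics/w6.png

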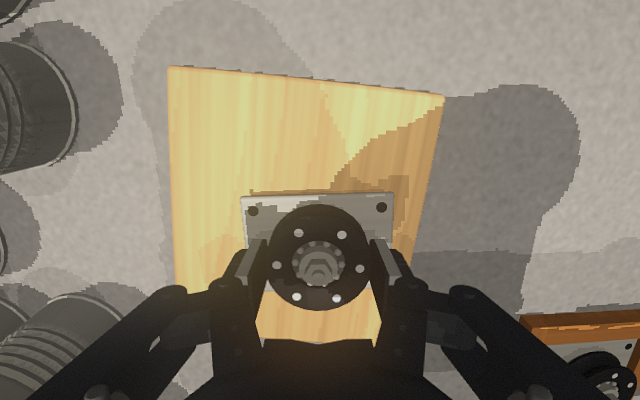

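The block hangs level over the board, slightly to the near side: its plate spans (242–393) and the board (175–420). I'll shift 9 mm forward and lower it.

```bash
python3 -m crank '{"offset":[[0,0.001,-0.009],[0,0,0],[0.004,0,0],[0.003,0,0],[0,0,0],[0,0,0]],"rotation":[[0,0,0],[0,0,0],[0,0,0],[0,0,0],[0,0,0],[0,0,0]],"jaw":[0.045,0.045,0.045,0.045,0.045,0.045]}' | sed -n '2p;4p'
for i in 1 2 3; do python3 -m crank '{"offset":[[0.0008,0,0],[0,0,0]],"rotation":[[0,0,0],[0,0,0]],"jaw":[0.045,0.045]}'| sed -n '2p;4p'; done
```

```text
position: [0.6621, -0.2179, 0.033]
wrist_force: [-0.2, -0.1, -1.9]
position: [0.6625, -0.218, 0.0325]
wrist_force: [-0.2, 0.1, -3.3]
position: [0.6625, -0.218, 0.0316]
wrist_force: [-0.7, -0.8, -2.6]
position: [0.6625, -0.218, 0.0307]
wrist_force: [-0.8, 0.3, -2.5]
```

```bash
python3 -m crank '{"offset":[[0.0015,0,0],[0,0,0]],"rotation":[[0,0,0],[0,0,0]],"jaw":[0.045,0.045]}' | sed -n '2p;4p'
for i in 1 2 3; do python3 -m crank '{"offset":[[0.0008,0,0],[0,0,0]],"rotation":[[0,0,0],[0,0,0]],"jaw":[0.045,0.045]}'| sed -n '2p;4p'; done
```

```text
position: [0.6627, -0.218, 0.0295]
wrist_force: [0.3, -0.2, -1.9]
position: [0.6628, -0.218, 0.0295]
wrist_force: [-2.8, 1.2, 2.6]
position: [0.6628, -0.2181, 0.0294]
wrist_force: [-2.9, 2.1, 6.5]
position: [0.6628, -0.2181, 0.0294]
wrist_force: [-4.6, 3.2, 9.6]
```

Contact at 10 N. I'll ease off, release, lift and look.

```bash
python3 -m crank '{"offset":[[-0.0016,0,0],[0,0,0],[0,0,0],[0,0,0],[0,0,0],[-0.01,0,0],[-0.03,0,0],[-0.04,0,0],[-0.04,0,0],[0,0,0.035],[0,0,0.035],[0,0,0.035],[0,0,0.035],[0,0,0.035],[0,0,0.02],[0,0,0],[0,0,0],[0,0,0]],"rotation":[[0,0,0],[0,0,0],[0,0,0],[0,0,0],[0,0,0],[0,0,0],[0,0,0],[0,0,0],[0,0,0],[0,0,0],[0,0,0],[0,0,0],[0,0,0],[0,0,0],[0,0,0],[0,0,0],[0,0,0],[0,0,0]],"jaw":[0.045,0.052,0.06,0.07,0.08,0.08,0.08,0.08,0.08,0.08,0.08,0.08,0.08,0.08,0.08,0.08,0.08,0.08]}' 20; python3 - <<'E'
from h import *
a=cv2.cvtColor(camera("top"),cv2.COLOR_RGB2BGR)[60:280,160:480];b=cv2.cvtColor(camera("side"),cv2.COLOR_RGB2BGR)
cv2.imwrite("pics/top7.png",a);cv2.imwrite("pics/f7.png",np.vstack([cv2.resize(a,None,fx=1.5,fy=1.5,interpolation=2)[:, :480],b[60:330,80:560]])[:600])
E
```

```text
time_s: 22.03
position: [0.4685, -0.2097, 0.1494]
ee_rot: [-0.015, 0.708, -0.016, -0.706]
wrist_force: [-0.3, -0.2, 0.0]
grip_width: 0.0799
```

View pics/f7.png

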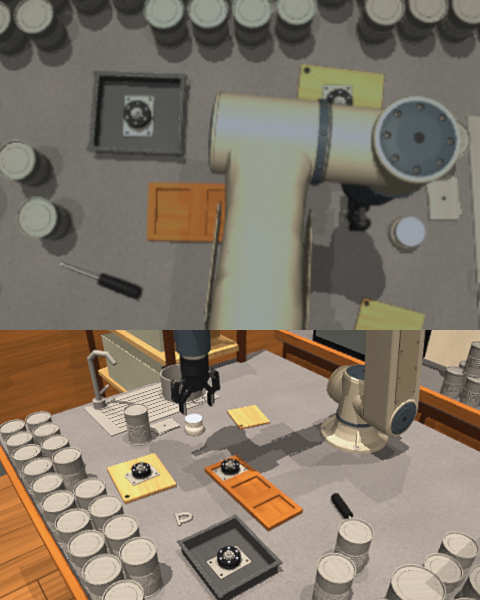

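Top and side views show one block standing in the tin, one standing on the board, and the third in its recess. The bystanders are undisturbed and the gripper is clear, so I'll hand in.

```bash
python3 -c "
from station import *
print(state()['time_s'],close_job())"
```

```text
the job is handed in; nothing more can be done
22.1333 None
```

The job is handed in at 22.1 s of the 70 s allowed. The freest block is on the chopping board, the stiffest is in the baking tin, and the third is still in its recess.

| Recess | Bearing drag felt | Where it is now |
|---|---|---|
| Middle | about 0 to 0.015 N m (freest) | board, released about 2 mm from its measured centre |
| -y end | about 0.045 N m (third) | its own recess |
| +y end | about 0.16 N m (stiffest) | tin floor, within a few mm of its centre |

- **Feel:** single wrist torque readings were noisy by 0.02–0.04 N m. The last joint's steady torque while turning (1.59, 1.55 and 1.41 N m) separated the three cleanly and gave the same order.
- **Forces:** the wrist force stayed at or below about 13 N. Each block was lowered in small steps until it touched, at about 5 N in the tin and 10 N on the board, before I let go.
- **Last look:** in the side view all three blocks are upright and released, and no bystander in view has visibly moved. In the top view the arm hid much of the board, the -y recess and the shackle, so for those I relied on the side view.
- **Not measured:** I did not measure the blocks' final tilt, or how far the third block ended from its start. A close view after its release showed it flat in the recess, turned a few degrees.

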